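# Prove the coral height gauge, then hold it poised over the purple coral

### The job

Take the orange height gauge out of its stand and prove it on the steel setting block: lower its sprung foot onto the middle of the block until it is pushed about half-way in (8 mm), never bottoming it, and keep it so for a second. Then carry it over the wall of the drained tank and stop with the foot hovering about 8 mm above the ridge of the purple coral, upright, centred and with the long foot lined up with the ridge, touching neither the tank nor the living corals. Finish while still holding it there, steady, ready for me to take the reading, and leave everything else where it is.

Things in the scene. Friction and masses are not known exactly. Their poses are not given: they have to be found in the camera images.
- gauge: Hand height gauge, 0.25 kg, starts upright in its stand, axes parallel to the stand's. Origin: centre of the underside of its dark flange (56 x 40 x 8 mm in x, y, z). Above: orange grip block, 32 mm in x, 24 mm in y, 8 to 66 mm above the origin, dials on its x faces; hold it across its plain y faces, about 40 mm up. Below: steel sleeve (radius 9, 20 mm long), then the rod and foot.
- foot (a joint): Spring slide of the gauge's foot: 0 = fully out, grows (m) as the foot is pushed up into the gauge, 0.016 = bottomed. The spring needs about 1.5 N to start and 250 N/m more (about 3.5 N at 8 mm) and returns the foot to 0.
- foot_tip (a point): Centre of the underside of the gauge's black foot, a blade 30 mm along the gauge's x, 10 mm along y, 6 mm thick; axes as the gauge's. With the foot fully out it lies 52 mm below the gauge's origin; it moves up with the joint.
- stand: Fixed gauge stand, base 100 x 90 x 10 mm with two aluminium cheeks; origin under the base's centre. The gauge's flange rests by its x ends on ledges 75 mm above the bench, inside lips 5 mm high; the foot hangs free between the cheeks. The gauge lifts straight up.
- block: Steel setting block, loose, 45 x 34 x 26 mm (x, y, z), 0.3 kg, on the bench; origin at the centre of its underside.
- block_top (a point): Centre of the setting block's top face, 26 mm above the bench.
- tank: Fixed drained holding tank with clear walls and black trims, outside 250 x 350 mm (x, y), rim about 96 mm above the bench, walls 6 mm thick (9 mm at the trims); origin under its centre. Inside, a white rack whose top is 16 mm above the bench carries three corals in a row along the tank's y, in any order.
- purple_coral: Purple stony coral, loose, the target: a white tile 66 x 40 x 10 mm with a stalk and on it a lumpy ridge 64 mm long (along its x) and 20 mm wide, about 28 mm over the lumps; origin at the centre of the tile's underside.
- purple_coral_top (a point): Middle of the purple coral's ridge top, 42 mm above its tile's underside (58 mm above the bench); x along the ridge.
- green_coral: Green coral of the same build, 48 mm tall over all (64 mm above the bench); origin under its tile. Leave alone.
- yellow_coral: Yellow coral of the same build, 36 mm tall over all (52 mm above the bench); origin under its tile. Leave alone.
- stone: Loose terracotta stone plug, round, 42 mm across, 24 mm tall, near the setting block; origin under its centre. Bystander.
- bottle: White bottle with blue cap, 52 mm across, 130 mm tall. Origin under its centre. Bystander.
- jar: Amber glass jar with black lid, 64 mm across, 70 mm tall. Origin under its centre. Bystander.
- beaker: Clear plastic cup, 72 mm across, 90 mm tall. Origin under its centre. Bystander.
- forceps: Long steel forceps lying on the bench, 250 mm long along its x. Origin at its middle, on the bench. Bystander.
Mind the look-alikes: they are no part of the job. What is shaped like the gauge but turquoise is not meant.

How it is judged:
By the outcome, as a careful person would: the job done as asked, in the order asked, and still so for the second after the job is handed in, while the arm keeps its last pose, push and grip.
It also fails if it takes over 51 s, if anything falls off the work surface, if the arm or the gripper's body presses on something with over 40 N, if the wrist force passes 120 N, or if a joint passes its speed limit or range.

### The arm

A 6-joint arm with a two-finger parallel gripper is mounted at the origin on the work surface. World frame = base frame: x ahead of the robot, y to its left, z up, the work surface at z = 0. Lengths are in mm, angles in rad, forces in N, time in s.
With the tool pointing down it reaches from about 300 to 775 mm from the base axis. Payload 14.6 kg.
Tool frame: the origin (TCP) lies between the finger pads; the fingertips stand 22 mm ahead of it and the grasp point (between the pads) lies 3 mm ahead of it (finger_overhang is the distance from the TCP to the fingertips, in mm); z points along the fingers, y is the direction in which the jaws open and shut (so a half turn about z gives the same grasp; the last joint's range is limited). The gripper opens to 94 mm and grips with 3 to 60 N. Pads are 16 mm wide; open, the fingers measure 119 mm over their backs; the gripper's body (75 mm by 177 mm) begins 78 mm behind the grasp point.
Start: joints at [-1.412, 0.3, 1.521, -0, 1.321, -0.067], TCP at [123.131, -536.03, 227.446] pointing down, gripper open.
Joint ranges: [-3.03, 3.03], [-0.79, 2.21], [0.23, 2.52], [-1.04, 4.18], [0, 3.07], [-2.55, 2.55]. Speed limits (rad/s): [2.22, 2.22, 2.57, 3.14, 3.14, 3.14].

### API

Orientations are given as [roll, pitch, yaw] about the fixed x, y, z axes, in that order (R = Rz(yaw) Ry(pitch) Rx(roll)).
In Python, from cell import * gives the robot as it stands.
- The arm moves only by the tool jog_arm, never from a script. Its argument "increments" is a list of rows, each a list of 7 numbers: the shift along the tool's x, y, z in cm, then the turn, a rotation vector about the tool's x, y, z in degrees, then the finger opening in cm, from 0 to 9.4. In form: [[x, y, z, wx, wy, wz, grip], ...]. A call has 1 to 20 rows; each row shifts and turns the commanded pose from where the row before left it, along the tool's axes as they then stand; what a row does not reach is not made up. A row lasts 1/8 s, in which the tool goes at most 62.5 mm and 10.7 degrees, less where a joint would pass 70% of its speed; a pose out of reach is approached as far as the arm can. A call is refused whole if a number of a shift passes 6.25 or a number of a turn 10.7, either way. A call with a gripper value outside its range is refused whole. The fingers move at their own pace and stop on an object; "squeeze" is the grip in N (left out, the last holds). Time passes only in rows, so rows that do not move let the fingers close. It gives the time, the measured TCP pose, the force and the opening at its end, in the units of the state.
- read_state(): the state, without advancing time (a new reading comes with each control period).
- camera(name): name is "scene" or "top"; returns a dict with "image" (420x560x3 uint8, red, green, blue), "K" (3x3 intrinsics, pixels), "rvec" (rotation vector, rad) and "tvec" (3), from world to camera coordinates, as OpenCV has them. Camera axes: x right, y down, z forward; pixel columns grow to the right and rows downward; lengths in mm; the calibration is good to about 2 mm. A picture is of the moment at which its call begins. There is no depth.
- sign_off(): hands the job in, once; it reports no verdict.
Trained networks look in a picture, given as the dict that the camera call returned (one of the last four; its "shot" number tells which), for a name from the list of things; names that differ only in an ending like _2 or _b are one class to them, and where a whole thing is asked for, a point or a joint stands for the part that bears it (a point fixed in the world has none). Each returns a list of dicts, best first, with "conf" (0 to 1); they miss things now and then, are a little off and sometimes report something else, mostly with a low value. They report only what shows in the picture. A call takes as long as a camera call. They do not tell look-alikes from the thing itself.
- recognise(picture, name): "centre" ([x, y, z] in mm, in the coordinates of the camera as it stood for that picture, good to about 4 mm: the middle of the surface that is visible of it).
- regions_of(picture, name): "mask" (420x560 bool, what is visible of it).
The state is a dict: "clock": time; "joints": joint angles; "qd": joint speeds; "effort": joint torques, N m; "eef_pos": TCP position; "eef_rot": TCP orientation; "wrist_force": force on the tool from outside, world axes, zero at the start; "moment": the same for the moment, N m; "finger_gap": finger opening in mm.
Only numpy, scipy, OpenCV 4.12 (cv2) and the standard library are available. Lean on these libraries where they do the work, as an engineer would, in place of code of your own. Each camera call takes 0.05 s, during which the arm holds its last target.

## Working session

There is one attempt and no reset: what is moved stays moved. The work goes in short steps, Python scripts to look and compute and a tool call to move; the robot and the scene stay as the last step left them, time stands still between calls to the robot, and variables do not carry over. Pictures are saved under pics/ and viewed, and the job is handed in when it is done.

Besides the shell and the picture viewer there is one more tool, called as name([rows], argument=value, ...), one row to a line, values as JSON. jog_arm: Moves the arm, as the interface text tells. Its arguments: {"type":"object","properties":{"increments":{"type":"array"},"squeeze":{"type":"number"}},"required":["increments"]}

```bash
mkdir -p pics; ls; python3 - <<'E'
from cell import *
import cv2
for n in ("scene","top"):
    p=camera(n); cv2.imwrite(f"pics/{n}0.png",p["image"][:,:,::-1]); print(n,p["K"],p["rvec"],p["tvec"],p["shot"])
    for t in ["gauge","foot_tip","stand","block","tank","purple_coral","green_coral","yellow_coral","stone"]:
        import numpy as np
        R=cv2.Rodrigues(np.array(p["rvec"],float))[0]
        for r in recognise(p,t)[:3]:
            print(t,round(r["conf"],2),np.round(R.T@(np.array(r["centre"])-np.array(p["tvec"]).ravel()),0))
print(read_state())
E
```

```text
pics
scene [[539.8192127    0.         279.12853465]
 [  0.         539.8192127  208.11087339]
 [  0.           0.           1.        ]] [ 1.45808591  2.15358136 -0.85053145] [ 167.96332098 -316.98311222 1805.0587514 ] 1
gauge 0.71 [337. 300.  71.]
gauge 0.65 [477. 340. 108.]
gauge 0.6 [439. 211.  74.]
foot_tip 0.58 [332. 299.   8.]
stand 0.91 [490. 348.  27.]
block 0.54 [736. -33.   8.]
block 0.51 [624.  64.  30.]
tank 0.64 [ 503. -226.   34.]
tank 0.4 [ 533. -227.   24.]
tank 0.26 [ 298. -330.   68.]
purple_coral 0.77 [ 510. -116.   28.]
green_coral 0.65 [624.  66.  30.]
yellow_coral 0.75 [ 522. -299.   29.]
stone 0.71 [451.  78.  21.]
top [[392.89822382   0.         279.45377369]
 [  0.         392.89822382 213.07994754]
 [  0.           0.           1.        ]] [ 2.12120995 -2.18046883  0.15825074] [ 12.32959082 494.5654821  929.12025566] 2
gauge 0.93 [418. 197.  75.]
gauge 0.86 [324. 290.  65.]
gauge 0.74 [455. 329.  99.]
stand 0.85 [451. 318.  10.]
block 0.56 [444.  79.  23.]
block 0.49 [609.  58.  23.]
tank 0.7 [ 518. -239.   15.]
tank 0.67 [668. 359.  85.]
purple_coral 0.85
[... 190 characters left out ...]
354.   46.]
stone 0.48 [442.  81.  20.]
{'clock': 1.0, 'joints': array([-1.41159998e+00,  2.99894337e-01,  1.52101735e+00, -9.22543490e-06,
        1.32070334e+00, -6.65908427e-02]), 'qd': array([-0.0009139 , -0.00019444,  0.00044323, -0.00119531,  0.00077247,
        0.00076902]), 'effort': array([ 3.79575053e-03, -5.31655526e+01, -3.52911437e+01,  7.10101216e-02,
        2.13679211e-02, -3.73885609e-05]), 'eef_pos': array([ 123.12759439, -536.02265884,  227.44134065]), 'eef_rot': array([-3.14156973e+00,  7.42935022e-06,  2.25789476e-01]), 'wrist_force': array([ 0.50088817, -0.34180313,  0.4737555 ]), 'moment': array([ 0.02924201, -0.04824607, -0.00290346]), 'finger_gap': 93.54386264566091}
```

View pics/scene0.png

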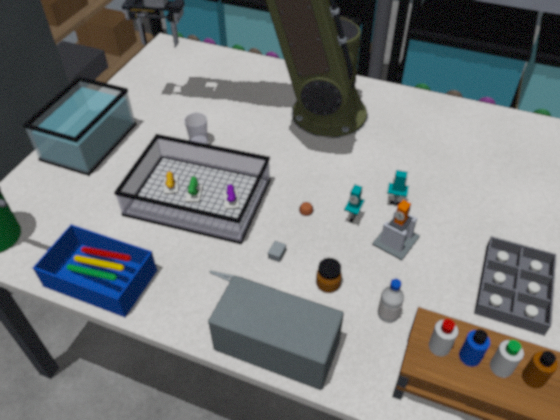

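View pics/top0.png

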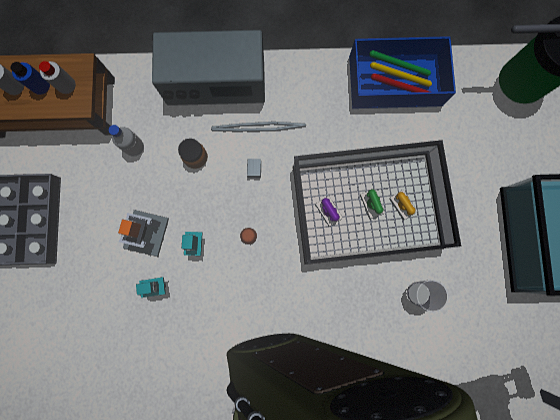

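```bash
python3 - <<'E'
import cv2,numpy as np
t=cv2.imread("pics/top0.png"); s=cv2.imread("pics/scene0.png")
def c(im,x,y,w,h,k): return cv2.resize(im[y:y+h,x:x+w],None,fx=k,fy=k,interpolation=cv2.INTER_CUBIC)
a=np.vstack([np.hstack([c(t,105,195,65,65,6),c(s,370,190,65,65,6)])[:300*2],])
cv2.imwrite("pics/crop_stand.png",a)
b=np.hstack([c(t,230,150,50,50,7),c(s,255,230,50,50,7)])
cv2.imwrite("pics/crop_block.png",b)
d=np.hstack([c(t,315,180,40,50,9),c(s,210,170,40,50,9)])
cv2.imwrite("pics/crop_cor.png",d)
E
```

```text
(no output)
```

View pics/crop_stand.png

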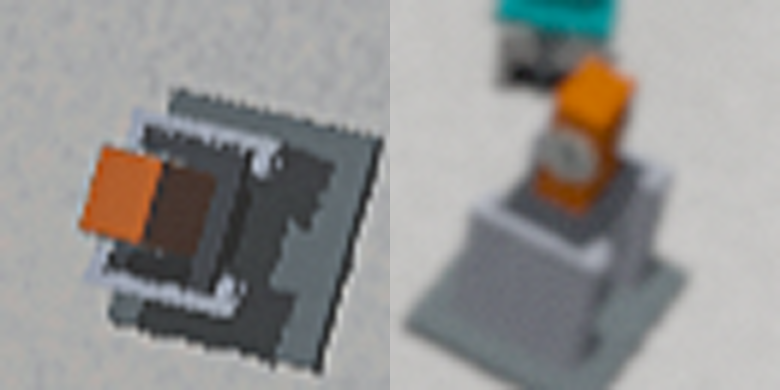

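View pics/crop_block.png

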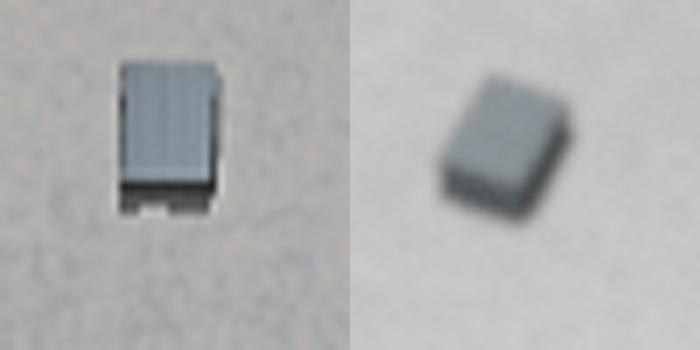

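View pics/crop_cor.png

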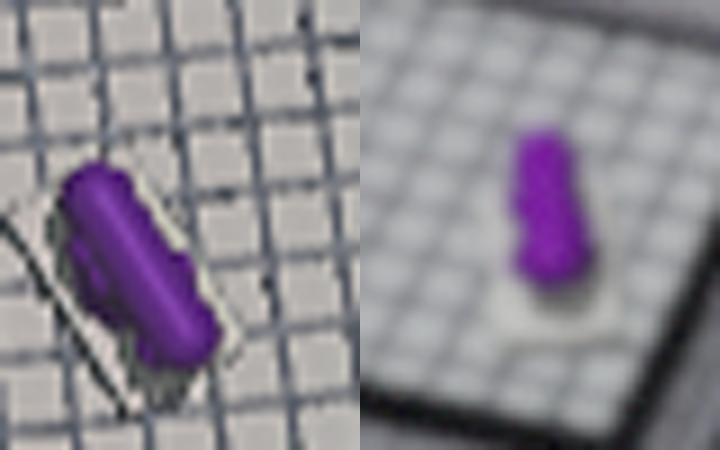

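```bash
cat > fit.py <<'E'
import cv2,numpy as np
from scipy.optimize import minimize
def proj(p,P): return cv2.projectPoints(np.asarray(P,float),np.array(p["rvec"],float),np.array(p["tvec"],float),np.array(p["K"],float),None)[0][:,0]
def box(sx,sy,z0,z1): return np.array([[a*sx/2,b*sy/2,z] for a in(-1,1) for b in(-1,1) for z in(z0,z1)])
def capsule(L,w,zc,r=None):
    r=r or w/2; out=[]
    for s in(-1,1):
        for a in np.linspace(0,2*np.pi,16,endpoint=False):
            for e in np.linspace(-np.pi/2,np.pi/2,9):
                out.append([s*(L/2-r)+r*np.cos(a)*np.cos(e),r*np.sin(a)*np.cos(e),zc+r*np.sin(e)])
    return np.array(out)
def place(P,x,y,yaw):
    c,s=np.cos(yaw),np.sin(yaw); return np.c_[x+c*P[:,0]-s*P[:,1],y+s*P[:,0]+c*P[:,1],P[:,2]]
def render(p,P,S=8):
    h=cv2.convexHull(((proj(p,P)+.5)).astype(np.float32)).reshape(-1,2)
    x0,y0=np.floor(h.min(0)).astype(int)-2; x1,y1=np.ceil(h.max(0)).astype(int)+2
    m=np.zeros(((y1-y0)*S,(x1-x0)*S),np.uint8)
    cv2.fillPoly(m,[np.round((h-[x0,y0])*S*16-8).astype(np.int32)],255,shift=4)
    out=np.zeros((420,560)); out[y0:y1,x0:x1]=cv2.resize(m,(x1-x0,y1-y0),interpolation=cv2.INTER_AREA)/255.
    return out
def fit(views,P,g):
    def cost(q): return sum(((render(p,place(P,*q*[1,1,.02]))-m)**2).sum() for p,m in views)
    q=np.array([g[0],g[1],g[2]/.02]); best=None
    for d in (0,4,-4):
        r=minimize(cost,q+[0,0,d],method="Nelder-Mead",options=dict(initial_simplex=(q+[0,0,d])+np.array([[0,0,0],[6,0,0],[0,6,0],[0,0,6]]),xatol=.05,fatol=.01))
        if best is None or r.fun<best.fun: best=r
    return np.r_[best.x[:2],best.x[2]*.02],best.fun
E
cat > f1.py <<'E'
from fit import *
import pickle
from cell import *
P={n:camera(n) for n in("top","scene")}
pickle.dump(P,open("pics0.pkl","wb"))
def hsv(p): return cv2.cvtColor(p["image"],cv2.COLOR_RGB2HSV).astype(float)
def near(m,x,y,r):
    o=np.zeros_like(m); o[y-r:y+r,x-r:x+r]=m[y-r:y+r,x-r:x+r]; return o
def soft(v,a,b): return np.clip((v-a)/(b-a),0,1)
H={n:hsv(P[n]) for n in P}
def orange(n): h=H[n]; return soft(h[:,:,1],60,190)*((h[:,:,0]<25))
def purple(n): h=H[n]; return soft(h[:,:,1],40,150)*((h[:,:,0]>125)&(h[:,:,0]<165))
mo={"top":near(orange("top"),132,230,14),"scene":near(orange("scene"),402,212,16)}
mp={"top":near(purple("top"),330,209,20),"scene":near(purple("scene"),231,193,20)}
for name,m,B,g in(("gauge",mo,box(32,24,83,141),(451,318,-.2)),("purple",mp,capsule(66,22,47),(498,-120,.5))):
    for vs in(("top",),("scene",),("top","scene")):
        q,f=fit([(P[n],m[n]) for n in vs],B,g); print(name,vs,np.round(q,3),round(f,2),[round(m[n].sum(),1) for n in vs])
E
python3 f1.py
```

```text
gauge ('top',) [ 4.58739e+02  3.36398e+02 -3.16000e-01] 105.16 [np.float64(169.4)]
gauge ('scene',) [ 4.58575e+02  3.35809e+02 -1.70000e-02] 76.64 [np.float64(195.8)]
gauge ('top', 'scene') [ 4.58529e+02  3.35596e+02 -1.99000e-01] 199.02 [np.float64(169.4), np.float64(195.8)]
purple ('top',) [ 499.449 -122.679    0.518] 27.47 [np.float64(213.9)]
purple ('scene',) [ 497.844 -124.624    0.549] 15.08 [np.float64(113.3)]
purple ('top', 'scene') [ 498.153 -124.03     0.51 ] 44.93 [np.float64(213.9), np.float64(113.3)]
```

```bash
cat > ov.py <<'E'
from fit import *
def wire(im,p,P,col,off,k):
    uv=((proj(p,P)+.5-off)*k-.5)
    n=len(P)
    for i in range(n):
        for j in range(i+1,n):
            d=np.abs(BOXI[i]-BOXI[j]).sum()
            if d==1: cv2.line(im,tuple(np.round(uv[i]*8).astype(int)),tuple(np.round(uv[j]*8).astype(int)),col,1,cv2.LINE_AA,3)
BOXI=np.array([[a,b,c] for a in(0,1) for b in(0,1) for c in(0,1)])
def crop(p,x,y,w,h,k): return cv2.resize(p["image"][y:y+h,x:x+w,::-1],None,fx=k,fy=k,interpolation=cv2.INTER_NEAREST).copy()
E
cat > o1.py <<'E'
from ov import *
import pickle,sys
P=pickle.load(open("pics0.pkl","rb"))
g=(457,333,-.2)
ims=[]
for n,o in(("top",(105,195)),("scene",(370,190))):
    im=crop(P[n],*o,65,65,6)
    for B,c in((box(32,24,83,141),(0,255,0)),(box(56,40,75,83),(255,255,0)),(box(100,90,0,10),(0,0,255))):
        wire(im,P[n],place(B,*g),c,np.array(o),6)
    ims.append(im)
cv2.imwrite("pics/ov1.png",np.hstack(ims))
E
python3 o1.py
```

```text
(no output)
```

View pics/ov1.png

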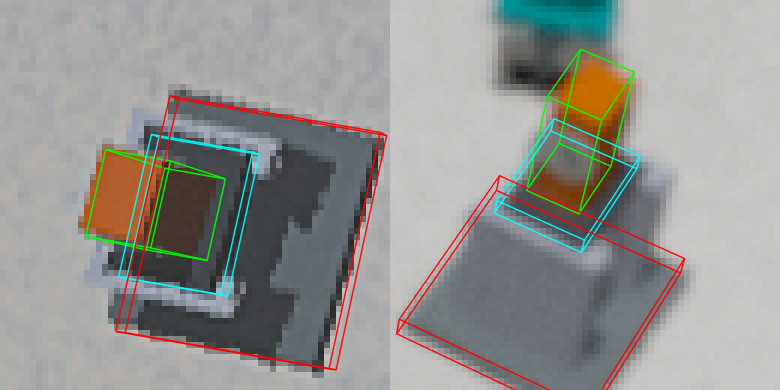

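```bash
cat > f2.py <<'E'
from fit import *
import pickle
from scipy.optimize import least_squares
P=pickle.load(open("pics0.pkl","rb"))
def px(pts,o,k): return (np.array(pts,float)+.5)/k-.5+o
def run(name,obs,g):
    # obs: list (view, local pts, pixel pts)
    f=lambda q: np.concatenate([(proj(P[v],place(np.array(L,float),*q))-U).ravel() for v,L,U in obs])
    r=least_squares(f,g,x_scale=[1,1,.02],loss="soft_l1"); print(name,np.round(r.x,3),"rms",round(np.sqrt(np.mean(f(r.x)**2)),2))
top_o=("top",[[16,12,141],[16,-12,141],[-16,-12,141],[-16,12,141]],px([(103,146),(163,154),(142,243),(80,229)],(105,195),6))
top_b=("top",[[50,45,10],[50,-45,0],[-50,-45,0],[-50,45,10]],px([(172,91),(386,136),(322,373),(110,322)],(105,195),6))
sc_b=("scene",[[50,45,0],[-50,-45,10]],px([(403-390,328),(688-390,272)],(370,190),6)) 
for n,o in(("o",[top_o]),("base",[top_b]),("both",[top_o,top_b])): run(n,o,(457,333,-.2))
bl=("top",[[22.5,17,26],[22.5,-17,26],[-22.5,-17,26],[-22.5,17,26]],px([(119,61),(217,61),(213,183),(119,183)],(230,150),7))
run("block top",[bl],(609,58,0))
bs=("scene",[[-22.5,17,26],[-22.5,-17,26],[22.5,17,26],[22.5,-17,26]],px([(570-350,103),(490-350,74),(520-350,190),(442-350,165)],(255,230),7))
run("block scene",[bs],(609,58,0))
E
python3 f2.py
cat > o2.py <<'E'
from ov import *
import pickle,sys
P=pickle.load(open("pics0.pkl","rb"))
ims=[]
for n,o in(("top",(230,150)),("scene",(255,230))):
    im=crop(P[n],*o,50,50,7)
    wire(im,P[n],place(box(45,34,0,26),608,58,0),(0,255,0),np.array(o),7)
    ims.append(im)
cv2.imwrite("pics/ov2.png",np.hstack(ims))
E
python3 o2.py
```

```text
o [ 4.58948e+02  3.35100e+02 -2.19000e-01] rms 0.3
base [ 4.57923e+02  3.34745e+02 -2.46000e-01] rms 0.33
both [ 4.58505e+02  3.34927e+02 -2.43000e-01] rms 0.37
block top [ 6.14976e+02  6.08730e+01 -3.20000e-02] rms 0.14
block scene [ 6.17625e+02  6.17890e+01 -3.00000e-02] rms 0.36
```

View pics/ov2.png

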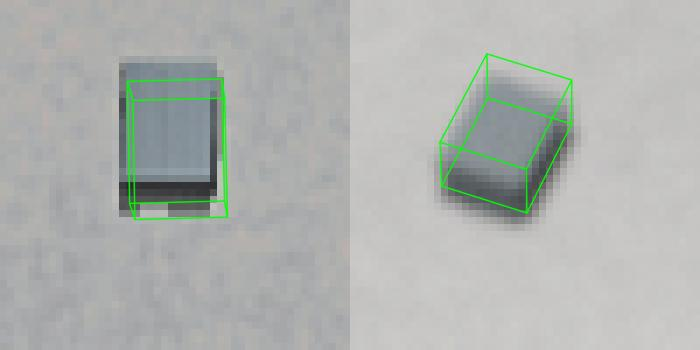

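```bash
cat > plan.py <<'E'
import numpy as np, json
from scipy.spatial.transform import Rotation as Ro
def plan(pos,rpy,wps,grip,dec=2):
    """wps: list of (x,y,z,yaw,nrows) tool straight down; rows in tool axes"""
    p=np.array(pos,float); R=Ro.from_euler("xyz",rpy); rows=[]
    for x,y,z,yaw,n in wps:
        tgtR=Ro.from_euler("xyz",[np.pi,0,yaw]); p0=p.copy(); R0=R
        rv=(R0.inv()*tgtR).as_rotvec()
        # choose yaw path by given wps (short way)
        for i in range(1,n+1):
            pt=p0+(np.array([x,y,z])-p0)*i/n; Rt=R0*Ro.from_rotvec(rv*i/n)
            d=np.round(R.inv().apply(pt-p)/10,dec); w=np.round(np.degrees((R.inv()*Rt).as_rotvec()),1)
            rows.append([float(v)+0. for v in d]+[float(v)+0. for v in w]+[grip])
            p=p+R.apply(d*10); R=R*Ro.from_rotvec(np.radians(w))
    print(json.dumps(rows)); e=R.as_euler("xyz"); print(np.round(p,2),np.round(e,4)); return p,e
def st():
    from cell import read_state
    s=read_state(); return s
def show():
    s=st(); print(round(s["clock"],2),np.round(s["eef_pos"],2),np.round(s["eef_rot"],4),np.round(s["wrist_force"],2),round(s["finger_gap"],1),"q",np.round(s["joints"],2)); return s
E
python3 - <<'E'
from plan import *
s=show()
plan(s["eef_pos"],s["eef_rot"],[(430,-260,235,.226+1.3,11),(520,80,240,.226+2.3,9)],9.4)
E
```

```text
1.1 [ 123.14 -536.01  227.44] [-3.1416  0.      0.2258] [ 0.73  0.29 -0.03] 93.7 q [-1.41  0.3   1.52 -0.    1.32 -0.07]
[[3.28, -1.82, -0.07, 0.0, 0.0, -6.8, 9.4], [3.47, -1.42, -0.07, 0.0, 0.0, -6.7, 9.4], [3.62, -1.0, -0.07, 0.0, 0.0, -6.8, 9.4], [3.71, -0.57, -0.06, 0.0, 0.0, -6.8, 9.4], [3.75, -0.13, -0.07, 0.0, 0.0, -6.8, 9.4], [3.74, 0.32, -0.07, 0.0, 0.0, -6.7, 9.4], [3.67, 0.75, -0.07, 0.0, 0.0, -6.8, 9.4], [3.56, 1.18, -0.07, 0.0, 0.0, -6.8, 9.4], [3.4, 1.6, -0.07, 0.0, 0.0, -6.7, 9.4], [3.19, 1.98, -0.07, 0.0, 0.0, -6.8, 9.4], [2.93, 2.34, -0.07, 0.0, 0.0, -6.8, 9.4], [3.82, 0.83, -0.05, 0.0, 0.0, -6.4, 9.4], [3.7, 1.25, -0.06, 0.0, 0.0, -6.3, 9.4], [3.54, 1.65, -0.05, 0.0, 0.0, -6.4, 9.4], [3.34, 2.04, -0.06, 0.0, 0.0, -6.4, 9.4], [3.09, 2.39, -0.05, 0.0, 0.0, -6.3, 9.4], [2.8, 2.72, -0.06, 0.0, 0.0, -6.4, 9.4], [2.49, 3.01, -0.05, 0.0, 0.0, -6.4, 9.4], [2.14, 3.27, -0.06, 0.0, 0.0, -6.3, 9.4], [1.76, 3.49, -0.05, 0.0, 0.0, -6.4, 9.4]]
[520.    80.   239.95] [ 3.1416 -0.      2.5262]
```

jog_arm([
  [3.3, -1.8, -0.1, 0, 0, -6.8, 9.4],
  [3.5, -1.4, -0.1, 0, 0, -6.7, 9.4],
  [3.6, -1.0, -0.1, 0, 0, -6.8, 9.4],
  [3.7, -0.6, -0.1, 0, 0, -6.8, 9.4],
  [3.75, -0.1, -0.1, 0, 0, -6.8, 9.4],
  [3.75, 0.3, -0.1, 0, 0, -6.7, 9.4],
  [3.7, 0.75, -0.1, 0, 0, -6.8, 9.4],
  [3.6, 1.2, -0.1, 0, 0, -6.8, 9.4],
  [3.4, 1.6, -0.1, 0, 0, -6.7, 9.4],
  [3.2, 2.0, -0.1, 0, 0, -6.8, 9.4],
  [2.9, 2.3, -0.1, 0, 0, -6.8, 9.4],
  [3.8, 0.8, -0.1, 0, 0, -6.4, 9.4],
  [3.7, 1.25, -0.1, 0, 0, -6.3, 9.4],
  [3.5, 1.65, -0.1, 0, 0, -6.4, 9.4],
  [3.3, 2.0, -0.1, 0, 0, -6.4, 9.4],
  [3.1, 2.4, -0.1, 0, 0, -6.3, 9.4],
  [2.8, 2.7, -0.1, 0, 0, -6.4, 9.4],
  [2.5, 3.0, -0.1, 0, 0, -6.4, 9.4],
  [2.1, 3.3, -0.1, 0, 0, -6.3, 9.4],
  [1.8, 3.5, 0, 0, 0, -6.4, 9.4],
])

```text
clock: 3.6
eef_pos: [520.4, 80.6, 246.6]
eef_rot: [3.141, 0.0, 2.53]
wrist_force: [0.3, -0.5, 0.6]
finger_gap: 94.2
```

```bash
python3 - <<'E'
from plan import *
s=show()
Y=np.pi-.243
plan(s["eef_pos"],s["eef_rot"],[(458.5,335,230,Y,8)],9.4)
E
```

```text
3.6 [520.37  80.63 246.62] [3.1413e+00 3.0000e-04 2.5298e+00] [ 0.29 -0.47  0.58] 94.2 q [ 0.08  0.23  1.56 -0.    1.35 -0.87]
[[2.46, 2.16, 0.21, 0.0, 0.0, -2.6, 9.4], [2.36, 2.27, 0.21, 0.0, 0.0, -2.7, 9.4], [2.25, 2.37, 0.2, 0.0, 0.0, -2.6, 9.4], [2.14, 2.48, 0.21, 0.0, 0.0, -2.7, 9.4], [2.02, 2.57, 0.21, 0.0, 0.0, -2.6, 9.4], [1.9, 2.67, 0.21, 0.0, 0.0, -2.6, 9.4], [1.78, 2.74, 0.2, 0.0, 0.0, -2.7, 9.4], [1.64, 2.83, 0.21, 0.0, 0.0, -2.6, 9.4]]
[458.55 334.98 230.  ] [3.1415e+00 4.0000e-04 2.8981e+00]
```

jog_arm([
  [2.46, 2.16, 0.2, 0, 0, -2.6, 9.4],
  [2.36, 2.27, 0.2, 0, 0, -2.7, 9.4],
  [2.25, 2.37, 0.2, 0, 0, -2.6, 9.4],
  [2.14, 2.48, 0.2, 0, 0, -2.7, 9.4],
  [2.02, 2.57, 0.2, 0, 0, -2.6, 9.4],
  [1.9, 2.67, 0.2, 0, 0, -2.6, 9.4],
  [1.78, 2.74, 0.2, 0, 0, -2.7, 9.4],
  [1.64, 2.83, 0.2, 0, 0, -2.6, 9.4],
  [0, 0, 0, 0, 0, 0, 6],
])

```text
clock: 4.72
eef_pos: [458.5, 335.3, 230.1]
eef_rot: [-3.141, -0.0, 2.897]
wrist_force: [0.3, -0.4, 0.4]
finger_gap: 87.5
```

```bash
python3 - <<'E'
from plan import *
from ov import *
from cell import *
s=show()
Y=np.pi-.243
plan(s["eef_pos"],s["eef_rot"],[(458.5,335,118,Y,6)],5)
ims=[]
for n,o in(("top",(95,185)),("scene",(360,150))):
    p=camera(n); ims.append(crop(p,*o,95,95,4))
cv2.imwrite("pics/pre.png",np.hstack(ims))
E
```

```text
4.72 [458.52 335.3  230.05] [-3.1413e+00 -5.0000e-04  2.8970e+00] [ 0.26 -0.37  0.45] 87.5 q [ 0.57  0.34  1.46  0.    1.34 -0.76]
[[0.0, 0.0, 1.87, 0.0, 0.0, 0.0, 5], [0.0, -0.01, 1.87, 0.0, 0.0, 0.0, 5], [-0.01, 0.0, 1.86, 0.0, 0.0, 0.0, 5], [0.0, -0.01, 1.87, 0.0, 0.0, -0.1, 5], [0.0, 0.0, 1.87, 0.0, 0.0, 0.0, 5], [0.0, -0.01, 1.87, 0.0, 0.0, 0.0, 5]]
[458.49 334.97 117.95] [-3.1413e+00 -5.0000e-04  2.8988e+00]
```

View pics/pre.png

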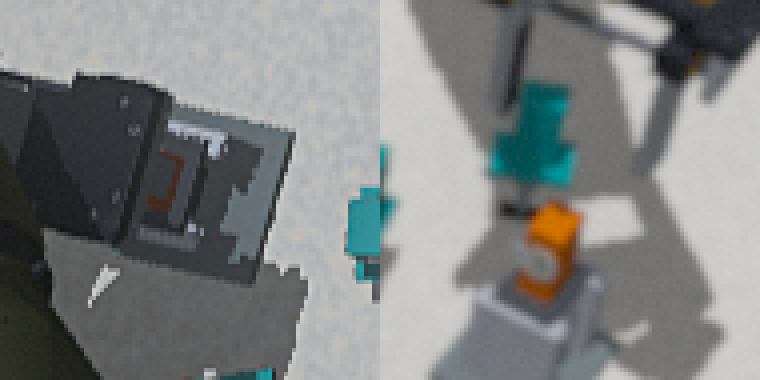

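jog_arm([
  [0, 0, 1.9, 0, 0, 0, 6],
  [0, 0, 1.9, 0, 0, 0, 6],
  [0, 0, 1.9, 0, 0, 0, 6],
  [0, 0, 1.9, 0, 0, 0, 6],
  [0, 0, 1.9, 0, 0, 0, 6],
  [0, 0, 1.7, 0, 0, 0, 6],
  [0, 0, 0, 0, 0, 0, 6],
])

```text
clock: 5.7
eef_pos: [459.0, 333.2, 117.5]
eef_rot: [-3.14, -0.001, 2.894]
wrist_force: [0.1, -0.2, 0.6]
finger_gap: 59.9
```

```bash
python3 - <<'E'
from plan import *
from ov import *
from cell import *
s=show()
ims=[]
for n,o in(("top",(95,185)),("scene",(360,150))):
    p=camera(n); im=crop(p,*o,95,95,4)
    ims.append(im)
cv2.imwrite("pics/pre2.png",np.hstack(ims))
E
```

```text
5.7 [459.04 333.16 117.5 ] [-3.1402e+00 -1.3000e-03  2.8935e+00] [ 0.07 -0.18  0.56] 59.9 q [ 0.56  0.45  1.58 -0.    1.11 -0.76]
```

View pics/pre2.png

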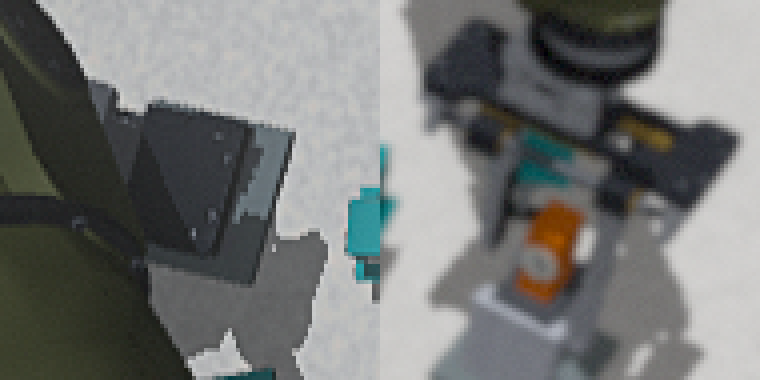

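```bash
python3 - <<'E'
from plan import *
s=show()
plan(s["eef_pos"],s["eef_rot"],[(458.7,335,118,np.pi-.243,1)],6)
E
```

```text
5.8 [459.58 333.78 119.02] [3.1412e+00 5.0000e-04 2.8940e+00] [0.06 0.18 0.21] 59.7 q [ 0.56  0.45  1.58 -0.    1.11 -0.76]
[[0.12, 0.1, 0.1, 0.0, 0.0, -0.3, 6]]
[458.66 335.05 118.02] [3.1412e+00 5.0000e-04 2.8992e+00]
```

jog_arm([
  [0.1, 0.1, 0.05, 0, 0, -0.3, 5],
  [0, 0, 0, 0, 0, 0, 3],
  [0, 0, 0, 0, 0, 0, 2],
  [0, 0, 0, 0, 0, 0, 2],
  [0, 0, 0, 0, 0, 0, 2],
  [0, 0, 0, 0, 0, 0, 2],
  [0, 0, 0, 0, 0, 0, 2],
], squeeze=25)

```text
clock: 6.68
eef_pos: [458.5, 335.3, 118.1]
eef_rot: [3.141, 0.0, 2.9]
wrist_force: [-0.2, 0.6, 2.8]
finger_gap: 23.7
```

```bash
python3 - <<'E'
from plan import *
import time
for _ in range(3): s=show()
E
```

```text
6.67 [458.54 335.26 118.12] [3.1412e+00 2.0000e-04 2.8997e+00] [-0.24  0.65  2.76] 23.7 q [ 0.57  0.45  1.58  0.    1.11 -0.76]
6.67 [458.54 335.26 118.12] [3.1412e+00 2.0000e-04 2.8997e+00] [-0.24  0.65  2.76] 23.7 q [ 0.57  0.45  1.58  0.    1.11 -0.76]
6.67 [458.54 335.26 118.12] [3.1412e+00 2.0000e-04 2.8997e+00] [-0.24  0.65  2.76] 23.7 q [ 0.57  0.45  1.58  0.    1.11 -0.76]
```

jog_arm([
  [0, 0, -0.5, 0, 0, 0, 2],
  [0, 0, -1, 0, 0, 0, 2],
  [0, 0, -1.5, 0, 0, 0, 2],
  [0, 0, -2, 0, 0, 0, 2],
  [0, 0, -2, 0, 0, 0, 2],
  [0, 0, -2, 0, 0, 0, 2],
  [0, 0, -1.2, 0, 0, 0, 2],
  [0, 0, -0.5, 0, 0, 0, 2],
])

```text
clock: 7.68
eef_pos: [458.6, 335.1, 225.8]
eef_rot: [3.141, 0.001, 2.9]
wrist_force: [-0.6, 0.0, -2.6]
finger_gap: 24.4
```

```bash
python3 - <<'E'
from plan import *
from ov import *
from cell import *
s=show()
plan(s["eef_pos"],s["eef_rot"],[(616,61.2,222,np.pi-.03,12)],2)
ims=[]
for n,o in(("top",(85,185)),("scene",(360,140))):
    p=camera(n); im=crop(p,*o,95,95,4)
    ims.append(im)
cv2.imwrite("pics/lift.png",np.hstack(ims))
E
```

```text
7.67 [458.56 335.15 225.82] [3.1410e+00 7.0000e-04 2.8996e+00] [-0.6   0.01 -2.57] 24.4 q [ 0.57  0.34  1.47 -0.    1.33 -0.76]
[[-1.82, -1.9, 0.03, 0.0, 0.0, -1.0, 2], [-1.79, -1.94, 0.03, 0.0, 0.0, -1.0, 2], [-1.75, -1.96, 0.04, 0.0, 0.0, -1.0, 2], [-1.72, -1.99, 0.03, 0.0, 0.0, -1.0, 2], [-1.68, -2.03, 0.03, 0.0, 0.0, -1.1, 2], [-1.65, -2.06, 0.03, 0.0, 0.0, -1.0, 2], [-1.61, -2.08, 0.03, 0.0, 0.0, -1.0, 2], [-1.57, -2.11, 0.04, 0.0, 0.0, -1.0, 2], [-1.53, -2.14, 0.03, 0.0, 0.0, -1.0, 2], [-1.5, -2.17, 0.03, 0.0, 0.0, -1.0, 2], [-1.46, -2.19, 0.03, 0.0, 0.0, -1.0, 2], [-1.42, -2.22, 0.03, 0.0, 0.0, -1.0, 2]]
[616.    61.17 222.03] [3.1411e+00 8.0000e-04 3.1108e+00]
```

View pics/lift.png

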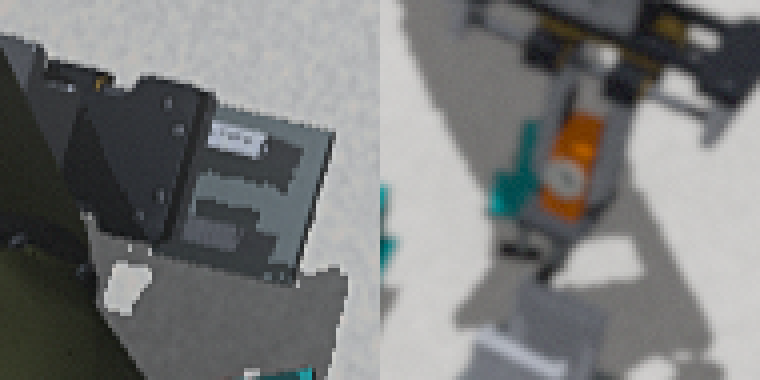

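jog_arm([
  [-0.9, -0.95, 0, 0, 0, -1.0, 2],
  [-1.8, -1.9, 0, 0, 0, -1.0, 2],
  [-1.8, -1.95, 0, 0, 0, -1.0, 2],
  [-1.75, -1.95, 0, 0, 0, -1.0, 2],
  [-1.7, -2.0, 0.1, 0, 0, -1.1, 2],
  [-1.7, -2.0, 0.1, 0, 0, -1.0, 2],
  [-1.65, -2.05, 0.1, 0, 0, -1.0, 2],
  [-1.6, -2.1, 0, 0, 0, -1.0, 2],
  [-1.6, -2.1, 0, 0, 0, -1.0, 2],
  [-1.5, -2.15, 0, 0, 0, -1.0, 2],
  [-1.5, -2.15, 0, 0, 0, -1.0, 2],
  [-1.45, -2.2, 0, 0, 0, -1.0, 2],
  [-0.7, -1.1, 0, 0, 0, 0, 2],
  [0, 0, 0, 0, 0, 0, 2],
])

```text
clock: 9.52
eef_pos: [620.0, 64.0, 221.3]
eef_rot: [3.142, -0.001, 3.11]
wrist_force: [0.7, -0.1, -2.4]
finger_gap: 23.9
```

```bash
python3 - <<'E'
from plan import *
from ov import *
from cell import *
s=show()
plan(s["eef_pos"],s["eef_rot"],[(616,61.2,136,np.pi-.03,8)],2)
ims=[]
for n,o in(("top",(200,110)),("scene",(230,180))):
    p=camera(n); im=crop(p,*o,95,95,4)
    ims.append(im)
cv2.imwrite("pics/blk.png",np.hstack(ims))
E
```

```text
9.53 [620.02  63.98 221.31] [ 3.1416e+00 -1.0000e-03  3.1096e+00] [ 0.74 -0.11 -2.45] 23.9 q [ 0.04  0.47  1.3   0.    1.37 -1.49]
[[0.05, -0.04, 1.07, 0.0, 0.0, 0.0, 2], [0.05, -0.03, 1.06, 0.0, 0.0, 0.0, 2], [0.04, -0.04, 1.07, 0.0, 0.0, 0.0, 2], [0.05, -0.04, 1.07, 0.0, 0.0, -0.1, 2], [0.05, -0.03, 1.06, 0.0, 0.0, 0.0, 2], [0.05, -0.04, 1.07, 0.0, 0.0, 0.0, 2], [0.05, -0.03, 1.06, 0.0, 0.0, 0.0, 2], [0.04, -0.04, 1.07, 0.0, -0.1, 0.0, 2]]
[616.04  61.2  136.01] [3.1416e+00 8.0000e-04 3.1114e+00]
```

View pics/blk.png

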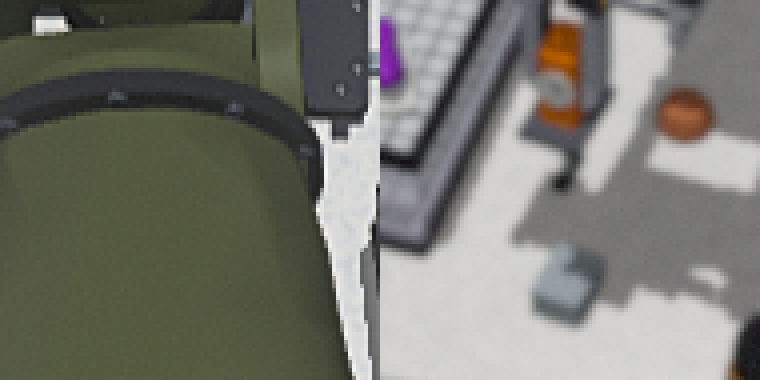

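jog_arm([
  [0.05, -0.05, 1.1, 0, 0, 0, 2],
  [0.05, -0.05, 1.1, 0, 0, 0, 2],
  [0.05, -0.05, 1.1, 0, 0, 0, 2],
  [0.05, -0.05, 1.1, 0, 0, 0, 2],
  [0.05, -0.05, 1.1, 0, 0, 0, 2],
  [0.05, -0.05, 1.1, 0, 0, 0, 2],
  [0.05, 0, 1.1, 0, 0, 0, 2],
  [0.05, 0, 0.8, 0, 0, 0, 2],
  [0, 0, 0, 0, 0, 0, 2],
  [0, 0, 0, 0, 0, 0, 2],
])

```text
clock: 10.88
eef_pos: [616.2, 61.4, 137.4]
eef_rot: [3.142, 0.001, 3.111]
wrist_force: [0.1, 0.8, -2.6]
finger_gap: 24.2
```

```bash
cat > gov.py <<'E'
from ov import *
def gauge_boxes(x,y,z,yaw,foot=0):
    out=[]
    for B,c in((box(32,24,8,66),(0,255,0)),(box(56,40,0,8),(255,255,0)),(box(30,10,-52+foot,-46+foot),(0,0,255))):
        B=place(B,x,y,yaw); B[:,2]+=z; out.append((B,c))
    return out
E
cat > look.py <<'E'
from plan import *
from gov import *
from cell import *
import pickle
def look(name,o,sz=95,k=6,extra=(),cam="scene",foot=0,dz=43.1):
    s=show(); p=camera(cam); a=crop(p,*o,sz,sz,k); b=a.copy()
    e=s["eef_pos"]
    for B,c in gauge_boxes(e[0],e[1],e[2]-dz,s["eef_rot"][2]-np.pi,foot): wire(b,p,B,c,np.array(o),k)
    for B,c in extra: wire(b,p,B,c,np.array(o),k)
    cv2.imwrite(f"pics/{name}.png",np.hstack([a,b])); pickle.dump((s,p),open(f"{name}.pkl","wb")); return s,p
E
python3 - <<'E'
from look import *
look("blk2",(240,200),65,6,[(place(box(45,34,0,26),616,61.2,-.03),(255,0,255))])
E
```

```text
10.88 [616.19  61.41 137.36] [3.1416e+00 7.0000e-04 3.1109e+00] [ 0.09  0.78 -2.61] 24.2 q [ 0.04  0.53  1.41 -0.    1.2  -1.5 ]
```

View pics/blk2.png

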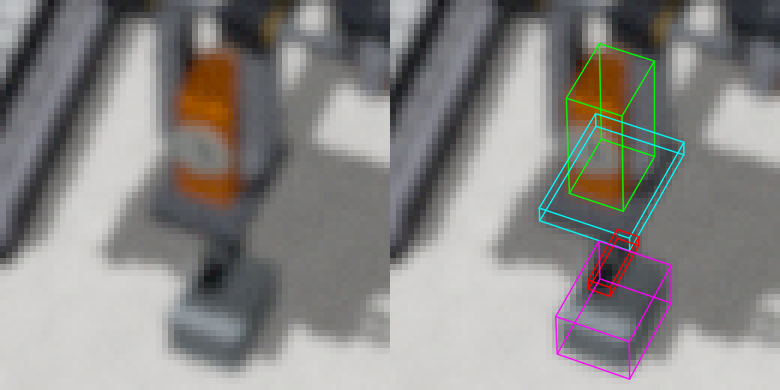

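```bash
sed -i 's/608,58,0)/616,61.2,-.03)/' o2.py; python3 o2.py
```

```text
(no output)
```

View pics/ov2.png

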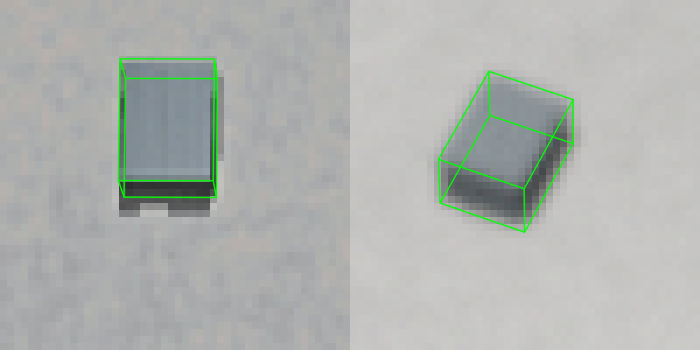

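jog_arm([
  [0.1, 0, 0.5, 0, 0, 0, 2],
  [0, 0, 0.5, 0, 0, 0, 2],
  [0, 0, 0.3, 0, 0, 0, 2],
  [0, 0, 0, 0, 0, 0, 2],
])

```text
clock: 11.42
eef_pos: [614.9, 61.4, 123.6]
eef_rot: [-3.142, -0.001, 3.111]
wrist_force: [-0.2, 0.3, -2.4]
finger_gap: 23.9
```

jog_arm([
  [0, 0, 0.2, 0, 0, 0, 2],
  [0, 0, 0, 0, 0, 0, 2],
])

```text
clock: 11.68
eef_pos: [615.0, 61.4, 121.9]
eef_rot: [-3.142, -0.0, 3.111]
wrist_force: [-0.4, 0.5, -2.2]
finger_gap: 23.6
```

jog_arm([
  [0, 0, 0.2, 0, 0, 0, 2],
  [0, 0, 0, 0, 0, 0, 2],
])

```text
clock: 11.92
eef_pos: [615.1, 61.4, 120.1]
eef_rot: [3.142, 0.0, 3.111]
wrist_force: [0.3, 0.7, -0.7]
finger_gap: 23.8
```

jog_arm([
  [0, 0, 0.2, 0, 0, 0, 2],
  [0, 0, 0, 0, 0, 0, 2],
])

```text
clock: 12.18
eef_pos: [615.1, 61.4, 117.9]
eef_rot: [3.142, 0.0, 3.111]
wrist_force: [-0.1, 1.0, 0.4]
finger_gap: 23.8
```

jog_arm([
  [0, 0, 0.2, 0, 0, 0, 2],
  [0, 0, 0.2, 0, 0, 0, 2],
  [0, 0, 0.08, 0, 0, 0, 2],
  [0, 0, 0, 0, 0, 0, 2],
  [0, 0, 0, 0, 0, 0, 2],
  [0, 0, 0, 0, 0, 0, 2],
])

```text
clock: 12.92
eef_pos: [615.1, 61.4, 113.2]
eef_rot: [3.142, 0.0, 3.111]
wrist_force: [0.2, 0.9, 1.9]
finger_gap: 24.2
```

```bash
python3 - <<'E'
from look import *
look("press",(240,200),65,6,[(place(box(45,34,0,26),615,61,-.03),(255,0,255))],foot=8)
f=[];z=[]
for _ in range(5):
    camera("scene"); s=st(); f.append(s["wrist_force"]); z.append(s["eef_pos"])
print(np.mean(f,0),np.mean(z,0),np.std(f,0),np.std(z,0))
E
```

```text
12.93 [615.05  61.4  113.24] [3.1416e+00 2.0000e-04 3.1108e+00] [0.24 0.92 1.87] 24.2 q [ 0.04  0.56  1.43  0.    1.15 -1.5 ]
[1.56775865 0.33784303 1.36395509] [615.0385335   61.39269915 113.20845472] [0.33228026 0.26464909 0.64371359] [0.00674256 0.01767165 0.01781054]
```

View pics/press.png

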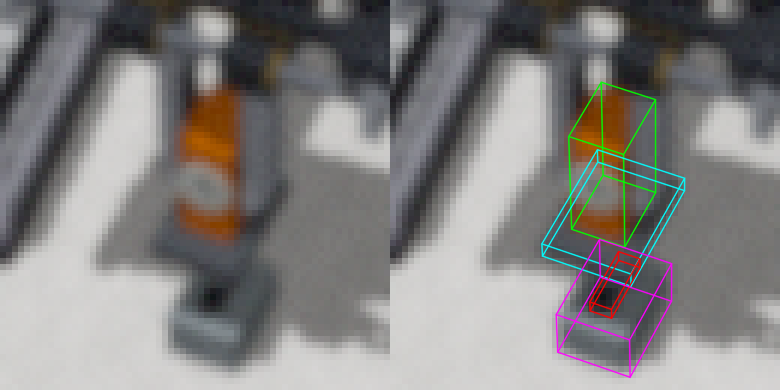

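jog_arm([
  [0, 0, 0, 0, 0, 0, 2],
  [0, 0, 0, 0, 0, 0, 2],
  [0, 0, 0, 0, 0, 0, 2],
  [0, 0, 0, 0, 0, 0, 2],
  [0, 0, 0, 0, 0, 0, 2],
  [0, 0, 0, 0, 0, 0, 2],
  [0, 0, 0, 0, 0, 0, 2],
  [0, 0, 0, 0, 0, 0, 2],
  [0, 0, 0, 0, 0, 0, 2],
  [0, 0, 0, 0, 0, 0, 2],
])

```text
clock: 14.48
eef_pos: [615.0, 61.4, 113.2]
eef_rot: [3.142, 0.0, 3.111]
wrist_force: [2.0, 0.0, 1.2]
finger_gap: 24.0
```

jog_arm([
  [0, 0, -0.3, 0, 0, 0, 2],
  [0, 0, -0.5, 0, 0, 0, 2],
  [0, 0, -1, 0, 0, 0, 2],
  [0, 0, -2, 0, 0, 0, 2],
  [0, 0, -2.2, 0, 0, 0, 2],
  [0, 0, -2.2, 0, 0, 0, 2],
  [0, 0, -2, 0, 0, 0, 2],
  [0, 0, -1, 0, 0, 0, 2],
  [0, 0, 0, 0, 0, 0, 2],
])

```text
clock: 15.6
eef_pos: [615.0, 61.4, 225.5]
eef_rot: [3.142, 0.0, 3.111]
wrist_force: [0.3, 0.1, -3.0]
finger_gap: 23.7
```

```bash
python3 - <<'E'
from look import *
s,p=look("up",(230,130),110,3,[(place(box(45,34,0,26),615,61,-.03),(255,0,255))])
plan(s["eef_pos"],s["eef_rot"],[(498.5,-123.5,226,np.pi+.515,10)],2)
E
```

```text
15.6 [614.98  61.4  225.46] [3.1416e+00 4.0000e-04 3.1108e+00] [ 0.34  0.1  -2.96] 23.7 q [ 0.04  0.45  1.31 -0.    1.37 -1.5 ]
[[1.11, -1.88, -0.01, 0.0, 0.0, -3.1, 2], [1.21, -1.83, 0.0, 0.0, 0.0, -3.2, 2], [1.3, -1.75, -0.01, 0.0, 0.0, -3.1, 2], [1.4, -1.67, 0.0, 0.0, 0.0, -3.1, 2], [1.49, -1.6, -0.01, 0.0, 0.0, -3.1, 2], [1.58, -1.52, -0.01, 0.0, 0.0, -3.2, 2], [1.65, -1.43, 0.0, 0.0, 0.0, -3.1, 2], [1.73, -1.33, -0.01, 0.0, 0.0, -3.1, 2], [1.8, -1.24, 0.0, 0.0, 0.0, -3.1, 2], [1.87, -1.14, -0.01, 0.0, 0.0, -3.2, 2]]
[ 498.45 -123.5   226.01] [-3.1414e+00  4.0000e-04 -2.6261e+00]
```

View pics/up.png

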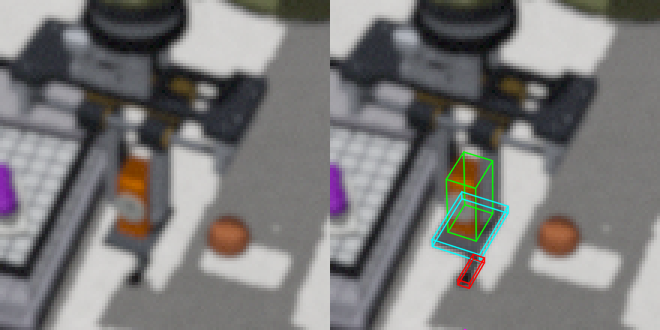

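jog_arm([
  [0.6, -1.0, 0, 0, 0, -1.6, 2],
  [1.1, -1.9, 0, 0, 0, -3.1, 2],
  [1.2, -1.8, 0, 0, 0, -3.2, 2],
  [1.3, -1.75, 0, 0, 0, -3.1, 2],
  [1.4, -1.7, 0, 0, 0, -3.1, 2],
  [1.5, -1.6, 0, 0, 0, -3.1, 2],
  [1.6, -1.5, 0, 0, 0, -3.2, 2],
  [1.65, -1.4, 0, 0, 0, -3.1, 2],
  [1.75, -1.3, 0, 0, 0, -3.1, 2],
  [1.8, -1.25, 0, 0, 0, -3.1, 2],
  [1.2, -0.6, 0, 0, 0, -1.6, 2],
  [0, 0, 0, 0, 0, 0, 2],
  [0, 0, 0, 0, 0, 0, 2],
])

```text
clock: 17.27
eef_pos: [500.4, -127.9, 224.8]
eef_rot: [3.141, -0.0, -2.627]
wrist_force: [0.5, 1.0, -2.5]
finger_gap: 23.6
```

```bash
python3 - <<'E'
from look import *
look("cor",(195,110),100,4,[(place(box(64,20,16,58),498.5,-123.5,.515),(255,0,255))])
s,p=look("cort",(285,150),100,4,[(place(box(64,20,16,58),498.5,-123.5,.515),(255,0,255))],cam="top")
plan(s["eef_pos"],s["eef_rot"],[(498.5,-123.5,176,np.pi+.515,6)],2)
E
```

```text
17.27 [ 500.39 -127.86  224.78] [ 3.1411e+00 -3.0000e-04 -2.6266e+00] [ 0.51  1.   -2.48] 23.6 q [-0.32  0.23  1.62  0.    1.3  -2.41]
17.32 [ 500.45 -127.79  224.82] [ 3.1411e+00 -3.0000e-04 -2.6262e+00] [-0.51 -0.06 -1.76] 23.9 q [-0.32  0.23  1.62  0.    1.3  -2.41]
[[-0.01, 0.08, 0.81, 0.0, 0.0, 0.0, 2], [0.0, 0.08, 0.82, 0.0, 0.0, 0.0, 2], [-0.01, 0.07, 0.81, 0.0, 0.0, 0.0, 2], [-0.01, 0.08, 0.81, 0.0, 0.0, 0.0, 2], [-0.01, 0.08, 0.82, 0.0, 0.0, 0.0, 2], [0.0, 0.08, 0.81, 0.0, 0.0, 0.0, 2]]
[ 498.45 -123.49  176.02] [ 3.1411e+00 -3.0000e-04 -2.6262e+00]
```

View pics/cor.png

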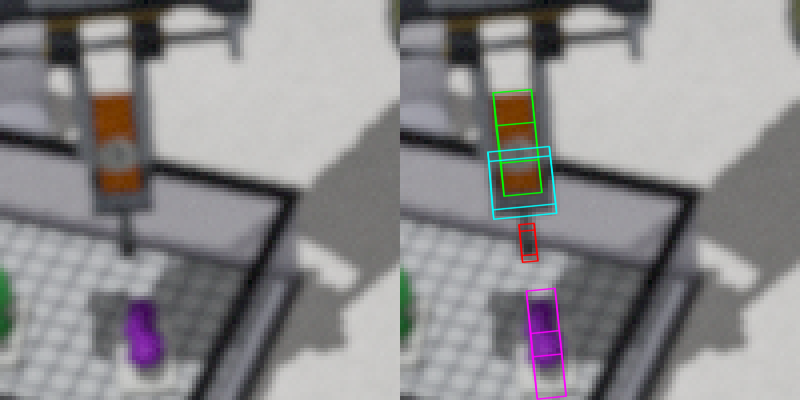

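View pics/cort.png

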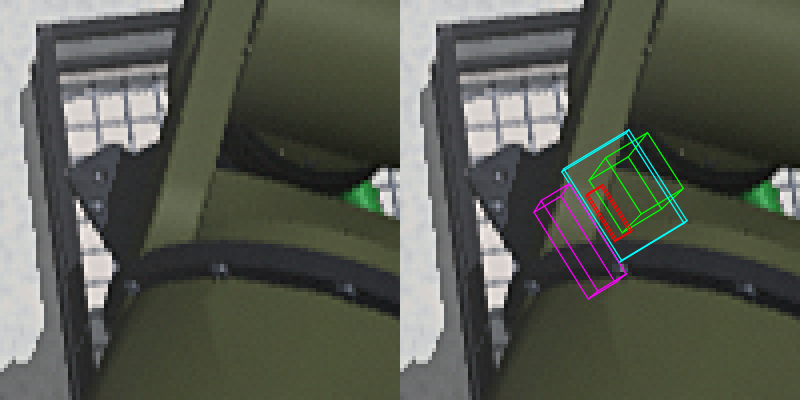

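```bash
cat > o3.py <<'E'
from gov import *
import pickle,sys
P=pickle.load(open("pics0.pkl","rb"))
g=tuple(map(float,sys.argv[1:4])); ims=[]
for n,o in(("top",(312,184)),("scene",(210,170))):
    im=crop(P[n],*o,40,48,10); b=im.copy()
    t=np.linspace(0,2*np.pi,40); L=np.array([[22*np.sign(np.cos(a))+10*np.cos(a),10*np.sin(a),48] for a in t])
    uv=(proj(P[n],place(L,*g))+.5-o)*10-.5; cv2.polylines(b,[np.round(uv).astype(np.int32)],True,(0,255,255),1)
    L=np.array([[-32,0,58],[32,0,58],[0,0,58],[0,8,58],[0,-8,58]],float); uv=np.round((proj(P[n],place(L,*g))+.5-o)*10-.5).astype(int)
    cv2.line(b,tuple(uv[0]),tuple(uv[1]),(0,255,0),1); cv2.line(b,tuple(uv[3]),tuple(uv[4]),(0,255,0),1)
    wire(b,P[n],place(box(66,40,16,26),*g),(0,0,255),np.array(o),10)
    ims+= [b] 
cv2.imwrite("pics/ov3.png",np.hstack(ims))
E
python3 o3.py 499.5 -123 .52
```

```text
(no output)
```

View pics/ov3.png

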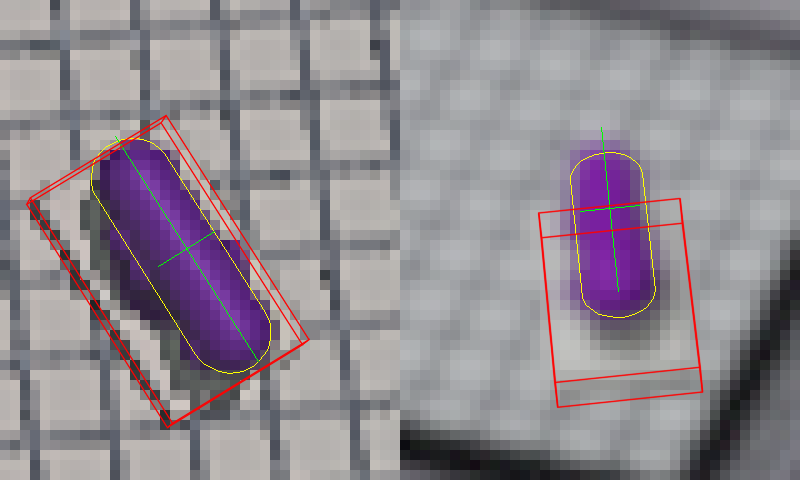

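jog_arm([
  [0, 0.1, 0.8, 0, 0, 0, 2],
  [0, 0.1, 0.8, 0, 0, 0, 2],
  [-0.05, 0.1, 0.8, 0, 0, 0, 2],
  [0, 0.1, 0.8, 0, 0, 0, 2],
  [0, 0.05, 0.8, 0, 0, 0, 2],
  [0, 0, 0.8, 0, 0, 0, 2],
  [0, 0, 0, 0, 0, 0, 2],
  [0, 0, 0, 0, 0, 0, 2],
])

```text
clock: 18.38
eef_pos: [498.6, -124.2, 177.4]
eef_rot: [-3.141, 0.0, -2.626]
wrist_force: [-0.4, 0.3, -2.6]
finger_gap: 23.7
```

```bash
python3 - <<'E'
from look import *
s,p=look("cor2",(205,140),60,6,[(place(box(64,20,16,58),499.5,-123,.515),(255,0,255))],dz=43.2)
plan(s["eef_pos"],s["eef_rot"],[(499.5,-123,165,np.pi+.515,3)],2)
E
```

```text
18.38 [ 498.62 -124.16  177.38] [-3.1413e+00  3.0000e-04 -2.6261e+00] [-0.42  0.35 -2.63] 23.7 q [-0.32  0.27  1.68  0.    1.19 -2.4 ]
[[-0.04, 0.02, 0.41, 0.0, 0.0, 0.0, 2], [-0.05, 0.02, 0.42, 0.0, 0.0, 0.0, 2], [-0.04, 0.02, 0.41, 0.0, 0.0, 0.0, 2]]
[ 499.46 -123.    164.98] [-3.1413e+00  3.0000e-04 -2.6261e+00]
```

View pics/cor2.png

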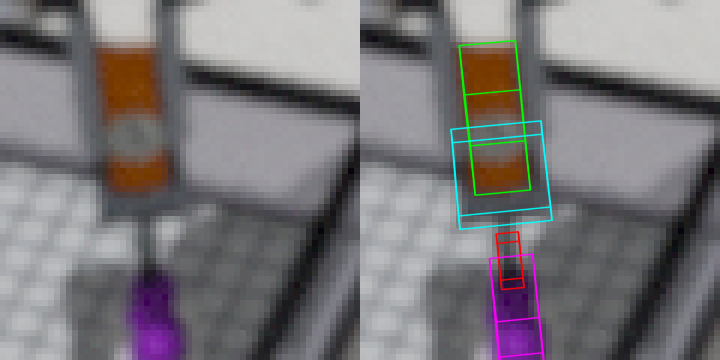

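```bash
python3 - <<'E'
from gov import *
import pickle
s,p=pickle.load(open("cor2.pkl","rb"))
h=cv2.cvtColor(p["image"],cv2.COLOR_RGB2HSV).astype(float)
m=np.clip((h[:,:,1]-60)/130,0,1)*(h[:,:,0]<25)
o=np.zeros_like(m); o[140:180,215:240]=m[140:180,215:240]
e=s["eef_pos"]; B,_=gauge_boxes(e[0],e[1],e[2]-43.2,s["eef_rot"][2]-np.pi)[0]
r=render(p,B)
for y in range(146,174,2):
    f=lambda a:(round((a[y]*np.arange(560)).sum()/max(a[y].sum(),1e-6),2),round(a[y].sum(),1))
    print(y,f(o),f(r))
E
```

```text
146 (np.float64(0.0), np.float64(0.0)) (np.float64(229.46), np.float64(0.4))
148 (np.float64(225.52), np.float64(4.5)) (np.float64(225.89), np.float64(9.6))
150 (np.float64(225.68), np.float64(9.1)) (np.float64(226.07), np.float64(9.6))
152 (np.float64(225.82), np.float64(9.0)) (np.float64(226.3), np.float64(9.7))
154 (np.float64(226.18), np.float64(9.1)) (np.float64(226.48), np.float64(9.7))
156 (np.float64(226.53), np.float64(9.1)) (np.float64(226.66), np.float64(9.7))
158 (np.float64(226.28), np.float64(6.8)) (np.float64(226.89), np.float64(9.7))
160 (np.float64(222.86), np.float64(0.3)) (np.float64(227.09), np.float64(9.6))
162 (np.float64(0.0), np.float64(0.0)) (np.float64(227.32), np.float64(9.6))
164 (np.float64(0.0), np.float64(0.0)) (np.float64(227.51), np.float64(9.6))
166 (np.float64(229.03), np.float64(3.0)) (np.float64(227.71), np.float64(9.5))
168 (np.float64(227.64), np.float64(10.6)) (np.float64(227.93), np.float64(9.5))
170 (np.float64(227.44), np.float64(8.9)) (np.float64(228.14), np.float64(9.5))
172 (np.float64(0.0), np.float64(0.0)) (np.float64(225.84), np.float64(2.1))
```

jog_arm([
  [-0.05, 0.02, 0.4, 0, 0, 0, 2],
  [-0.04, 0.02, 0.4, 0, 0, 0, 2],
  [-0.04, 0.02, 0.4, 0, 0, 0, 2],
  [0, 0, 0.2, 0, 0, 0, 2],
  [0, 0, 0.1, 0, 0, 0, 2],
  [0, 0, 0, 0, 0, 0, 2],
  [0, 0, 0, 0, 0, 0, 2],
  [0, 0, 0, 0, 0, 0, 2],
])

```text
clock: 19.42
eef_pos: [499.4, -122.9, 162.2]
eef_rot: [-3.141, 0.0, -2.626]
wrist_force: [-0.0, -0.5, -2.3]
finger_gap: 24.2
```

```bash
python3 - <<'E'
from look import *
s,p=look("cor3",(200,145),60,6,[(place(box(64,20,16,58),499.5,-123,.515),(255,0,255))],dz=43.2)
plan(s["eef_pos"],s["eef_rot"],[(499.5,-123.2,161.2,np.pi+.518,1)],2)
p=camera("scene"); cv2.imwrite("pics/all.png",p["image"][:,:,::-1])
E
```

```text
19.43 [ 499.37 -122.94  162.24] [-3.1415e+00  1.0000e-04 -2.6260e+00] [-0.02 -0.5  -2.27] 24.2 q [-0.31  0.29  1.7   0.    1.16 -2.4 ]
[[0.0, -0.03, 0.1, 0.0, 0.0, -0.1, 2]]
[ 499.51 -123.2   161.24] [-3.1415e+00  1.0000e-04 -2.6243e+00]
```

View pics/cor3.png

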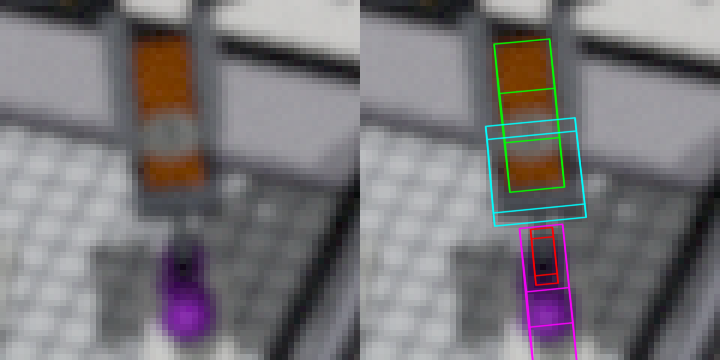

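View pics/all.png

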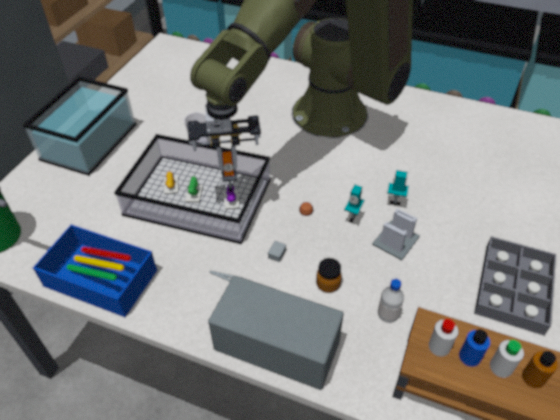

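jog_arm([
  [0, 0, 0.1, 0, 0, 0, 2],
  [0, 0, 0, 0, 0, 0, 2],
  [0, 0, 0, 0, 0, 0, 2],
  [0, 0, 0, 0, 0, 0, 2],
  [0, 0, 0, 0, 0, 0, 2],
  [0, 0, 0, 0, 0, 0, 2],
])

```text
clock: 20.27
eef_pos: [499.3, -122.9, 161.2]
eef_rot: [-3.142, -0.0, -2.626]
wrist_force: [-0.2, -0.6, -2.2]
finger_gap: 23.8
```

```bash
python3 - <<'E'
from plan import *
from cell import *
s=show(); print(np.round(s["qd"],4))
print(sign_off())
E
```

```text
20.27 [ 499.32 -122.95  161.16] [-3.1416 -0.     -2.626 ] [-0.22 -0.63 -2.15] 23.8 q [-0.31  0.29  1.7  -0.    1.15 -2.4 ]
[-0.0007 -0.0005  0.0025 -0.0007  0.0014  0.0012]
the job is handed in; nothing more can be done
None
```

I took the orange gauge out of its stand, proved it on the setting block, and left it hovering over the purple coral's ridge, still held and steady. I handed the job in at 20.3 s.

- **Setting block:** The foot met the block at a tool height of about 121.2 mm, and I held it at 113.2 mm for about 1.5 s, so it was pushed in about 8 mm. The average force there (about 3.9 N) suggests nearer 9.5 mm. That reading is noisy by about 0.6 N, roughly 2.5 mm, and either figure is well short of bottoming at 16 mm.
- **Over the coral:** By the arm's readings the foot is at about z = 66 mm, 8 mm above the ridge. It is upright and turned to 0.516 rad, against 0.52 rad fitted for the ridge. It is centred on my estimate of the ridge, (499.5, -123) mm, good to about 2 mm.
- **Camera checks:** The scene camera showed the foot in line over the ridge. The gauge sat about 0.4 px (1.3 mm) left of its expected place, which I put down to calibration error and allowed for. The arm hid the ridge from the top camera at the end, so that view could not confirm the final position.
- **Contact and surroundings:** The wrist carried only the gauge's weight at the end, so nothing was touching. The last overview picture showed the block and the bystanders apparently where they started; I compared them by eye only.

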